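# Snap the tether hook onto the bar eye and prove it

## Task

Clip the snap hook onto the square bar eye on the bench: push its sprung gate gently against one upright of the eye until the upright passes inside and the gate springs shut behind it. Then draw the hook back until the shut gate has pulled the sliding eye firmly against its stop, hold a light steady tug of about 10 N there to prove that it holds, and leave the hook standing clipped on the bench. Ignore the round eye bolt, never push or pull on the eye with more than 20 N, and do not disturb the things lying around.

Things in the scene. Friction and masses are not known exactly. Their poses are not given: they have to be found in the camera images.
- snap_hook: Loose tether snap hook, 0.3 kg, standing on its rubber foot (46 mm wide, 6 mm high, x -35 to +25 mm). Origin on the bench under it; x forward to the hook, y left, z up. Black grip block x -33 to +23, 26 mm wide (y +-13), top at z 56 mm: grip it across y. A neck carries a flat steel U of 9 mm bar at z 22 mm, its mouth looking to +x, barred by the gate.
- gate (a joint): Sprung 6 mm wire gate over the mouth, hinged upright at snap_hook x 88, y -14, free end at y +12 mm by the nose arm. 0 rad shut, grows as it swings inward to 1.35; never swings outward. Pushing an upright in takes 4 to 12 N; once the upright is inside, it springs shut. Drawn back, the upright meets the shut gate with its axis at x 81 mm of snap_hook.
- hook_seat (a point): Where the upright's axis lies when fully in, at the closed end of the U: snap_hook x 63, y +6, z 22 mm; axes as snap_hook. The upright comes in along the hook's -x and must stay near the nose arm (axis at y +4 to +9), or the gate cannot pass it; the gate springs back when the axis is 0 to 4 mm short of this seat.
- bar_eye: Square staple of 8 mm round steel bar, 62 mm high, sliding on a slotted plate (48 x 98 x 5 mm) screwed to the bench. Origin at bench height midway between the uprights; x roughly away from the robot, y left; uprights at y +-24 mm, 40 mm clear. It slides along its x with 2 N of drag, 1 to 2 cm in all, and may start anywhere between its stops. Hook either upright, coming along +x. Takes 20 N at most.
- upright_right (a point): Axis of the -y upright of bar_eye, at 22 mm height (the height of the hook's frame). Axes as bar_eye.
- upright_left (a point): Axis of the +y upright of bar_eye, at 22 mm height. Axes as bar_eye.
- eye_bolt: Not to be used: fixed round lifting eye bolt of 14 mm bar, 48 mm across, 59 mm high, on a plate 44 x 70 mm. Origin on the bench under its centre.
- solvent_tin: Bystander: round tin 90 mm in diameter, 127 mm high. Origin at the centre of its underside.
- tool_case: Bystander: small dark case 48 x 85 x 36 mm. Origin at the centre of its underside.
- screwdriver: Bystander: screwdriver 167 mm long, lying. Origin under its middle.
- nose (a point): Tip of the U's nose arm: snap_hook x 98, y +17.5, z 22 mm; axes as snap_hook. The nose arm and the hinge arm (y -17.5, as long) run along x, 26 mm clear between them (y +-13).
Mind the look-alikes: they are no part of the job. What is shaped like the part that bears bar_eye but red is not meant.

How it is judged:
By the outcome, as a careful person would: the job done as asked, in the order asked, and still so for the second after the job is handed in, with the robot touching nothing.
It also fails if it takes over 69 s, if anything falls off the work surface, if the arm or the gripper's body presses on something with over 40 N, if the wrist force passes 120 N, or if a joint passes its speed limit or range.

## Robot

A 7-joint arm with a two-finger parallel gripper is mounted at the origin on a cart in front of the work surface, level with it; the furniture and walls round the work are solid. World frame = base frame: x ahead of the robot, y to its left, z up, the work surface at z = 0. Lengths are in mm, angles in rad, forces in N, time in s.
With the tool pointing down it reaches from about 400 to 925 mm from the base axis. Payload 4.1 kg.
Tool frame: the origin (TCP) lies midway between the tips of the shut fingers; the grasp point (between the pads) lies 19 mm behind it (r.tcp_to_grasp is the z of the grasp point in the tool frame, in mm); z points along the fingers, y is the line along which they close (so a half turn about z gives the same grasp; the last joint's range is limited). The gripper opens to 85 mm and grips with 20 to 120 N. Pads are 22 mm wide; open, the fingers measure 114 mm over their backs; the gripper's body (76 mm by 85 mm) begins 54 mm behind the grasp point. The pads swing forward as they close: fully open they stand 13 mm farther back than shut.
Start: joints at [-1.431, 0.398, 0.045, 1.537, -0.019, 1.207, -0.051], TCP at [153.725, 631.595, 231.347] pointing down, gripper open.
Joint ranges: [-2.82, 2.82], [-0.49, 2.23], [-1.37, 1.46], [0, 2.46], [-1.36, 4.5], [0.23, 2], [-2.94, 2.94]. Speed limits (rad/s): [2.57, 2.57, 3.14, 3.14, 3.14, 3.14, 3.14].

## Interface

Orientations are given as a rotation vector (axis times angle).
In Python, from bench import r, cams, workorder gives the robot as it stands.
- The arm moves only by the tool carry_out, never from a script. Its argument "steps" is a list of rows, each a list of 7 numbers: the turn, a rotation vector about the tool's x, y, z in degrees, then the shift along the tool's x, y, z in m, then the finger opening in m, from 0 to 0.0854. A call has 1 to 20 rows; each row is the pose to reach, as a shift and turn from the pose commanded when the call began, along the tool's axes at that moment; what a row does not reach only later rows make up. A row lasts 1/8 s, in which the tool goes at most 62.5 mm and 10.7 degrees, less where a joint would pass 70% of its speed; a pose out of reach is approached as far as the arm can. A call with a gripper value outside its range is refused whole. The fingers move at their own pace and stop on an object; "force" is the grip in N (left out, the last holds). Time passes only in rows, so rows that repeat a pose let the fingers close. It gives the time, the measured TCP pose, the force, the opening and the grip force at its end, in the units of the state.
- r.sense(): the state, without advancing time (a new reading comes with each control period).
- cams.read_camera(name): name is "scene" or "top" or "wrist"; returns a dict with "frame" (420x560x3 uint8, blue, green, red), "z_map" (420x560 float32, mm along the optical axis (not along the pixel's ray), 0 where there is no reading), "mtx" (3x3 intrinsics, pixels), "R" (3x3) and "t" (3): a world point X has camera coordinates R X + t; the wrist camera has in their place "tool_from_camera" (4x4, takes a point from camera to tool coordinates, whose origin is the TCP and whose axes are the flange's). Camera axes: x right, y down, z forward; pixel columns grow to the right and rows downward; lengths in mm; the calibration is good to about 2 mm. A picture is of the moment at which its call begins: read the wrist's pose just before it.
- workorder.sign_off(): hands the job in; it is judged then, once.
The state is a dict: "t": time; "qpos": joint angles; "joint_vel": joint speeds; "effort": joint torques, N m; "eef_pos": TCP position; "tcp_rot": TCP orientation; "ft_force": force on the tool from outside, world axes, zero at the start; "torque": the same for the moment, N m; "grip_width": opening from 0.0 (shut) to 1.0 (fully open); "grip_force": force on a finger pad.
Only numpy, scipy, OpenCV 4.12 (cv2) and the standard library are available. Lean on these libraries where they do the work, as an engineer would, in place of code of your own. Each camera call takes 0.05 s, during which the arm holds its last target. There are 200 camera calls.

## Working session

There is one attempt and no reset: what is moved stays moved. The work goes in short steps, Python scripts to look and compute and a tool call to move; the robot and the scene stay as the last step left them, time stands still between calls to the robot, and variables do not carry over. Pictures are saved under pics/ and viewed, at most 11 in all, crops included, and the job is handed in when it is done.

Besides the shell and the picture viewer there is one more tool, called as name(argument=value, ...) on one line, values as JSON. carry_out: Moves the arm, as the interface text tells. Its arguments: {"type":"object","properties":{"steps":{"type":"array"},"force":{"type":"number"}},"required":["steps"]}

```bash
mkdir -p pics
cat > h.py <<'E'
import numpy as np, cv2
from scipy.spatial.transform import Rotation as Ro
from bench import r, cams, workorder
def get(n):
    s=r.sense(); d=cams.read_camera(n)
    if n=="wrist":
        T=np.eye(4);T[:3,:3]=Ro.from_rotvec(s["tcp_rot"]).as_matrix();T[:3,3]=s["eef_pos"]
        d["C"]=T@np.array(d["tool_from_camera"])
    else:
        C=np.eye(4);C[:3,:3]=np.array(d["R"]).T;C[:3,3]=-np.array(d["R"]).T@np.array(d["t"]).ravel();d["C"]=C
    return d
def plane(d,u,v,z):
    k=np.linalg.inv(d["mtx"])@[u,v,1]; w=d["C"][:3,:3]@k; o=d["C"][:3,3]
    return o+w*(z-o[2])/w[2]
def cloud(d):
    z=d["z_map"];v,u=np.mgrid[:z.shape[0],:z.shape[1]]
    P=np.stack([u*z,v*z,z],-1)@np.linalg.inv(d["mtx"]).T
    P=P@d["C"][:3,:3].T+d["C"][:3,3]; P[z==0]=np.nan
    return P
E
python3 - <<'E'
from h import *
for n in("scene","top"):
    d=get(n); cv2.imwrite(f"pics/{n}0.png",d["frame"]); print(n,d["C"].round(2).tolist(),np.array(d["mtx"]).round(1).tolist())
s=r.sense();print(s)
E
```

```text
scene [[-0.54, -0.33, 0.77, -478.37], [-0.84, 0.2, -0.51, 698.22], [0.02, -0.92, -0.39, 538.34], [0.0, 0.0, 0.0, 1.0]] [[507.6, 0.0, 284.7], [0.0, 507.6, 210.0], [0.0, 0.0, 1.0]]
top [[0.12, -0.97, 0.22, 284.07], [-0.99, -0.12, 0.02, 43.59], [0.01, -0.23, -0.97, 1047.66], [0.0, 0.0, 0.0, 1.0]] [[396.4, 0.0, 276.5], [0.0, 396.4, 200.8], [0.0, 0.0, 1.0]]
{'t': 0.1, 'qpos': array([-1.43100389,  0.39915611,  0.04505121,  1.53773205, -0.01868619,
        1.20691351, -0.05070367]), 'joint_vel': array([-1.63677773e-05, -1.97014592e-03,  4.81338575e-05, -2.98018718e-03,
        9.01480661e-04, -4.63852876e-04, -4.08199311e-04]), 'effort': array([ 4.34643021e-03, -4.76263225e+01,  1.37048744e+00, -2.54951209e+01,
        1.19925878e-02,  5.04623706e-03, -2.08274059e-05]), 'eef_pos': array([153.59932851, 631.01122684, 230.35281791]), 'tcp_rot': array([-3.74039406e-01, -3.11917518e+00,  2.80602072e-03]), 'ft_force': array([ 0.25438231,  0.92923   , -0.24654933]), 'torque': array([-0.04599925, -0.03555708,  0.04112892]), 'grip_force': 0.0, 'grip_width': 1.0017528018796442}
```

View pics/scene0.png

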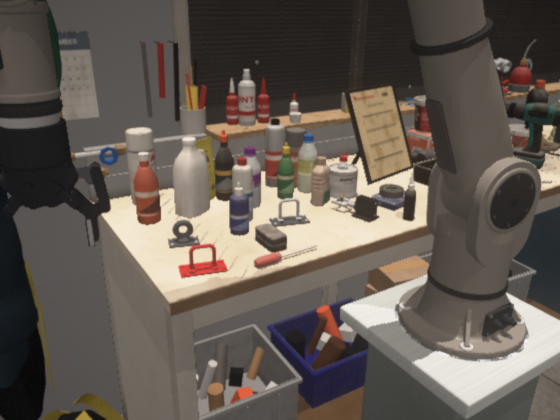

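View pics/top0.png

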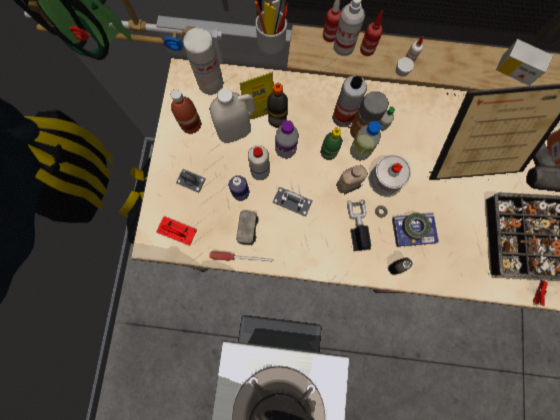

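The scene picture shows the grey bar eye at (290,215), the red look-alike at (203,262) and the snap hook at (365,207). In the top picture the bar eye is at (293,200), the hook's black grip at (362,237) and its U at (357,210), pointing away from the robot. The tin is at (392,173), the case at (247,227).

Run:
```python
from h import *
d=get("top"); f=d["frame"]
c=cv2.resize(f[150:270,210:440],None,fx=3.4,fy=3.4,interpolation=cv2.INTER_CUBIC);cv2.imwrite("pics/topc.png",c)
for n,u,v,z in [("grip",362,237,56),("U",357,210,22),("eyeplate",293,200,5),("tin",392,173,60),("ring",381,211,0),("blk",400,266,40),("blue",415,228,10),("beige",352,178,30)]: print(n,plane(d,u,v,z).round(0))
P=cloud(d); 
m=(P[...,2]>45)&(P[...,2]<70); m[:,:340]=0;m[:,380:]=0;m[:200]=0;m[260:]=0
q=P[m];print(len(q),np.nanmean(q,0)); mu=q[:,:2].mean(0);w,V=np.linalg.eigh(np.cov((q[:,:2]-mu).T));print(w**.5,V)
```

```text
grip [ 445. -159.   56.]
U [ 521. -148.   22.]
eyeplate [531.  23.   5.]
tin [ 621. -224.   60.]
ring [ 531. -216.    0.]
blk [ 386. -262.   40.]
blue [ 493. -306.   10.]
beige [ 605. -126.   30.]
239 [ 448.16509906 -163.61219291   55.73615359]
[ 7.73340131 16.06517516] [[ 0.2126057  -0.97713807]
 [-0.97713807 -0.2126057 ]]
```

View pics/topc.png

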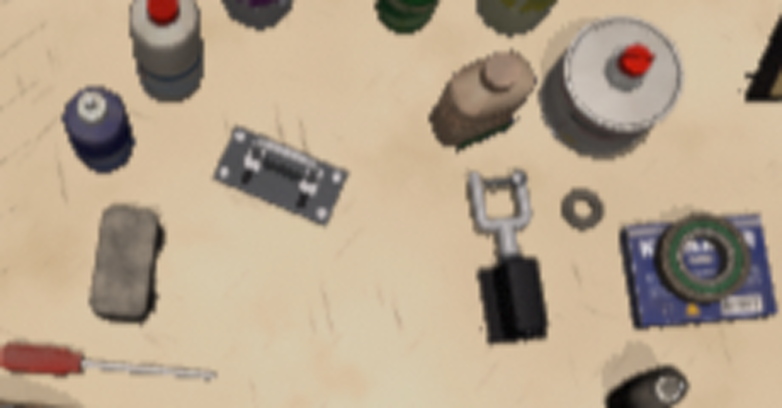

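```bash
cat >> h.py <<'E'
def rot(hd): # tool down, tool x at heading hd deg
    a=np.radians(hd);c,s=np.cos(a),np.sin(a); return np.array([[c,s,0],[s,-c,0],[0,0,-1.]])
def row(p,hd,p0=None,R0=None):
    s=r.sense()
    R0=Ro.from_rotvec(s["tcp_rot"]).as_matrix() if R0 is None else R0; p0=s["eef_pos"] if p0 is None else p0
    return np.r_[np.degrees(Ro.from_matrix(R0.T@rot(hd)).as_rotvec()),R0.T@(np.array(p)-p0)/1000].round(4).tolist()
E
python3 - <<'E'
from h import *
d=get("wrist");print(np.array(d["tool_from_camera"]).round(2).tolist());print(np.array(d["mtx"]))
for p,h in [((450,200,240),180),((480,-80,240),180),((448,-164,240),192.3),((490,20,260),180)]: print(row(p,h))
R=Ro.from_rotvec(r.sense()["tcp_rot"]).as_matrix();print(R.round(3))
E
```

```text
[[-0.0, -0.96, -0.28, 71.56], [1.0, -0.0, 0.0, 1.2], [-0.0, -0.28, 0.96, -141.74], [0.0, 0.0, 0.0, 1.0]]
[[303.26695322   0.         282.08603853]
 [  0.         303.26695322 213.12467815]
 [  0.           0.           1.        ]]
[-0.0653, -0.0027, -13.6746, -0.3899, -0.3489, -0.0089]
[-0.0653, -0.0027, -13.6746, -0.4852, -0.6139, -0.0086]
[-0.0651, -0.0098, -25.9746, -0.474, -0.7031, -0.0085]
[-0.0653, -0.0027, -13.6746, -0.4713, -0.5144, -0.0287]
[[-0.972  0.236 -0.   ]
 [ 0.236  0.972 -0.001]
 [-0.    -0.001 -1.   ]]
```

carry_out(steps=[[0,0,-1,-0.043,-0.039,-0.001,0.085],[0,0,-3,-0.086,-0.078,-0.002,0.085],[0,0,-5,-0.13,-0.116,-0.003,0.085],[0,0,-6,-0.173,-0.155,-0.004,0.085],[0,0,-8,-0.217,-0.194,-0.005,0.085],[0,0,-9,-0.26,-0.233,-0.006,0.085],[0,0,-11,-0.303,-0.271,-0.007,0.085],[0,0,-13,-0.347,-0.31,-0.008,0.085],[0,0,-13.7,-0.39,-0.349,-0.009,0.085],[0,0,-13.7,-0.41,-0.402,-0.011,0.085],[0,0,-13.7,-0.43,-0.455,-0.013,0.085],[0,0,-13.7,-0.448,-0.508,-0.015,0.085],[0,0,-13.7,-0.467,-0.561,-0.018,0.085],[0,0,-13.7,-0.48,-0.605,-0.02,0.085],[0,0,-13.7,-0.48,-0.605,-0.02,0.085],[0,0,-13.7,-0.48,-0.605,-0.02,0.085],[0,0,-13.7,-0.48,-0.605,-0.02,0.085]])

```text
t: 2.33
eef_pos: [477.0, -68.2, 251.1]
tcp_rot: [0.005, -3.141, -0.001]
ft_force: [-0.2, 0.2, 0.5]
grip_width: 0.996
grip_force: 0.0
```

Run:
```python
from h import *
d=get("wrist");cv2.imwrite("pics/w1.png",d["frame"]);np.save("w1.npy",d,allow_pickle=True)
s=r.sense();print(s["t"],s["eef_pos"],s["tcp_rot"],s["qpos"],s["ft_force"])
```

```text
2.375 [477.05211692 -68.26174449 251.07663338] [ 4.93497280e-03 -3.14117296e+00 -6.38536295e-04] [-0.49785235  0.08593976  0.59032961  1.9093786  -0.05249808  1.16171988
  1.68562673] [-0.09035611 -0.3468416  -0.17020996]
```

View pics/w1.png

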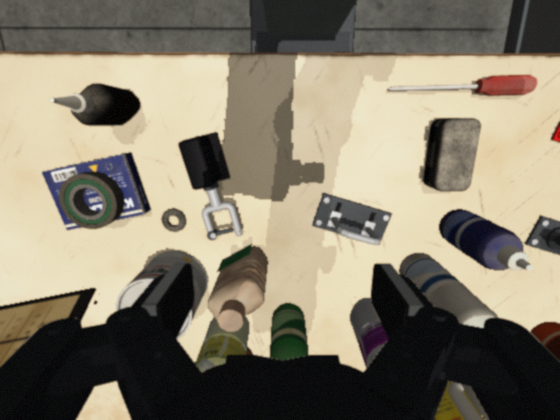

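The wrist picture (tool's back is up) shows the hook's black grip at (204,160) with its U at (224,212), mouth down, and the bar eye on its plate at (352,218).

```bash
cat >> h.py <<'E'
def rect(q):
    (c,(a,b),t)=cv2.minAreaRect(q[:,:2].astype(np.float32)); bx=cv2.boxPoints((c,(a,b),t))
    e=[bx[1]-bx[0],bx[2]-bx[1]];e=max(e,key=np.linalg.norm)
    return np.array(c).round(1),np.round((a,b),1),round(np.degrees(np.arctan2(e[1],e[0]))%180,1)
def meas(d,eye=(531,23),hk=(448,-164)):
    P=cloud(d);X,Y,Z=P[...,0],P[...,1],P[...,2];f=d["frame"].astype(int);g=f.max(-1)
    ne=np.hypot(X-eye[0],Y-eye[1])<75
    for n,lo,hi in(("plate",2.,9),("bar",52,68),("eyeall",14,68)):
        m=ne&(Z>lo)&(Z<hi);q=P[m]
        if len(q)>5:
            mu=q.mean(0);_,_,V=np.linalg.svd((q-mu)[:,:2],full_matrices=False)
            print(n,len(q),rect(q),mu.round(1),"pca",round(np.degrees(np.arctan2(V[0,1],V[0,0]))%180,1))
    nh=np.hypot(X-hk[0],Y-hk[1])<140
    nh&=~ne
    for n,mk in(("griptop",nh&(Z>50)&(Z<62)&(g<70)),("U",nh&(Z>16)&(Z<32)&(g>80)&(np.hypot(X-hk[0]-70,Y-hk[1]-15)<60))):
        m=cv2.morphologyEx(mk.astype(np.uint8),cv2.MORPH_OPEN,np.ones((3,3)) if n=="griptop" else np.ones((1,1)))>0
        q=P[m]
        if len(q)>5:
            mu=q.mean(0);_,_,V=np.linalg.svd((q-mu)[:,:2],full_matrices=False)
            print(n,len(q),rect(q),mu.round(1),"pca",round(np.degrees(np.arctan2(V[0,1],V[0,0]))%180,1))
E
python3 - <<'E'
from h import *
d=np.load("w1.npy",allow_pickle=True).item();meas(d)
P=cloud(d);print(P[140:240:20,280].round(1))
cv2.imwrite("pics/w1c.png",cv2.resize(d["frame"][125:255,170:400],None,fx=3.4,fy=3.4,interpolation=cv2.INTER_CUBIC))
E
```

```text
plate 2031 (array([535.1,  23.2]), array([102.6,  63.5]), np.float32(73.6)) [523.3  25.    4.7] pca 78.9
bar 283 (array([533.2,  25.4]), array([53. ,  7.8]), np.float32(73.5)) [532.1  23.9  59.3] pca 74.1
eyeall 426 (array([533.2,  25.2]), array([54.5,  7.8]), np.float32(73.5)) [531.8  23.9  50.7] pca 73.9
griptop 1318 (array([ 467.3, -195.3]), array([210. ,  98.1]), np.float32(13.5)) [ 443.3 -174.6   55. ] pca 36.8
U 878 (array([ 514.5, -146.8]), array([70.1, 44.1]), np.float32(13.1)) [ 515.8 -145.6   25.4] pca 14.2
[[424.6 -69.4  -1. ]
 [449.6 -69.4  -0.6]
 [475.4 -69.3   0. ]
 [502.7 -69.3  -1.4]
 [531.  -69.3  -2.1]]
```

View pics/w1c.png

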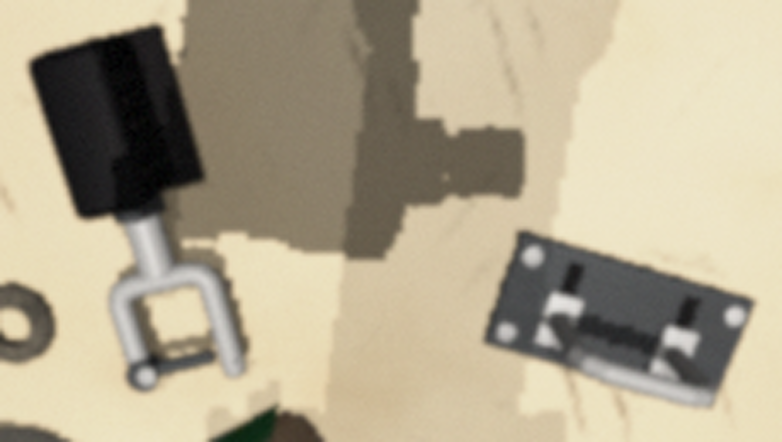

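Run:
```python
from h import *
d=np.load("w1.npy",allow_pickle=True).item()
P=cloud(d);g=d["frame"].max(-1)
m=(np.hypot(P[...,0]-446,P[...,1]+163)<45)&(P[...,2]>51)&(P[...,2]<60)
q=P[m];print(len(q),rect(q),q.mean(0))
m=(np.hypot(P[...,0]-531,P[...,1]-23)<75)&(g<110)&(g>40)
# plate rect by colour, ray onto z=5
mm=cv2.morphologyEx(m.astype(np.uint8),cv2.MORPH_OPEN,np.ones((3,3)));v,u=np.nonzero(mm)
q=np.array([plane(d,a,b,5) for a,b in zip(u,v)]);print(rect(q))
print(row((446,-163,160),13))
```

```text
1141 (array([ 448.7, -162.7]), array([55.7, 26. ]), np.float32(14.6)) [ 447.80365119 -162.10294934   54.73039515]
(array([513.8,  21.7]), array([111.2,  68.1]), np.float32(74.2))
[-0.0309, -0.0379, 167.18, 0.0313, -0.0947, 0.0911]
```

carry_out(steps=[[0,0,9.5,0.004,-0.015,0,0.085],[0,0,19,0.008,-0.03,0,0.085],[0,0,28.5,0.012,-0.045,0.005,0.085],[0,0,38,0.016,-0.06,0.01,0.085],[0,0,47.5,0.02,-0.075,0.015,0.085],[0,0,57,0.024,-0.085,0.02,0.085],[0,0,66.5,0.029,-0.095,0.03,0.085],[0,0,76,0.029,-0.095,0.04,0.085],[0,0,85.5,0.029,-0.095,0.05,0.085],[0,0,95,0.029,-0.095,0.06,0.085],[0,0,104.5,0.029,-0.095,0.07,0.085],[0,0,114,0.029,-0.095,0.08,0.085],[0,0,123.5,0.029,-0.095,0.09,0.085],[0,0,133,0.029,-0.095,0.1,0.085],[0,0,142.5,0.029,-0.095,0.1,0.085],[0,0,152,0.029,-0.095,0.1,0.085],[0,0,160,0.029,-0.095,0.1,0.085],[0,0,166,0.029,-0.095,0.1,0.085],[0,0,166,0.029,-0.095,0.1,0.085],[0,0,166,0.029,-0.095,0.1,0.085]])

```text
t: 4.88
eef_pos: [448.3, -164.1, 151.2]
tcp_rot: [-3.117, -0.388, 0.0]
ft_force: [-0.0, 1.2, -1.0]
grip_width: 0.998
grip_force: 0.0
```

Run:
```python
from h import *
d=get("wrist");cv2.imwrite("pics/w2.png",d["frame"]);np.save("w2.npy",d,allow_pickle=True)
s=r.sense();print(s["t"],s["eef_pos"],s["tcp_rot"],s["qpos"],s["ft_force"])
P=cloud(d)
m=(np.hypot(P[...,0]-446,P[...,1]+163)<45)&(P[...,2]>51)&(P[...,2]<60)
q=P[m];print(len(q),rect(q),q.mean(0)); meas(d)
```

```text
4.925 [ 448.22679118 -164.30602984  151.2292281 ] [-3.11733706e+00 -3.86747173e-01 -8.82230612e-05] [-0.62209407  0.31185608  1.05010717  2.04783719 -0.33102004  0.96131238
 -0.72322927] [-0.18441333 -0.60408243  0.95721908]
2001 (array([ 449.1, -163.8]), array([54.8, 25.8]), np.float32(13.4)) [ 450.12444227 -163.31152109   54.78136775]
plate 5562 (array([520.5,  28.7]), array([98.8, 86.3]), np.float32(73.8)) [527.7  23.5   4.7] pca 73.2
bar 958 (array([532.7,  23.2]), array([51.2,  8.2]), np.float32(73.3)) [532.5  21.1  59.4] pca 73.1
eyeall 1470 (array([532.6,  22.9]), array([53.1,  8.2]), np.float32(73.3)) [532.3  19.2  50.4] pca 72.2
griptop 2482 (array([ 481.3, -191.8]), array([216.3,  95.2]), np.float32(11.3)) [ 460.1 -174.2   55.1] pca 3.3
U 1981 (array([ 524.7, -146. ]), array([95.2, 47. ]), np.float32(19.5)) [ 516.8 -147.    25.4] pca 15.7
```

View pics/w2.png

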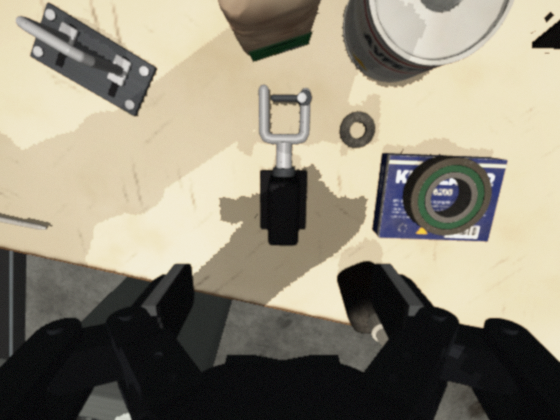

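The hook grip at (284,207) is centred between the fingers, with the U's mouth up at (285,97). The eye is at (90,60). I'll descend and grip.

carry_out(steps=[[0,0,0,0.001,0,0.045,0.085],[0,0,0,0.001,-0.001,0.085,0.085],[0,0,0,0.001,-0.001,0.115,0.085],[0,0,0,0.001,-0.001,0.131,0.085],[0,0,0,0.001,-0.001,0.131,0.085],[0,0,0,0.001,-0.001,0.131,0.02],[0,0,0,0.001,-0.001,0.131,0.015],[0,0,0,0.001,-0.001,0.131,0.015],[0,0,0,0.001,-0.001,0.131,0.015],[0,0,0,0.001,-0.001,0.131,0.015],[0,0,0,0.001,-0.001,0.131,0.015],[0,0,0,0.001,-0.001,0.131,0.015]], force=60)

```text
t: 6.42
eef_pos: [449.5, -163.8, 21.0]
tcp_rot: [3.118, 0.384, 0.002]
ft_force: [0.1, 0.5, 5.6]
grip_width: 0.298
grip_force: 59.4
```

Run:
```python
from h import *
s=r.sense();print(s["qpos"],s["ft_force"]);print(row((410,28.5,60),-16.5),row((410,28.5,60),-16.5,(449.3,-164.1,20.2),rot(14.15)))
```

```text
[-0.3977953   0.52451763  0.81631011  2.14361695 -0.59470449  0.71054438
 -0.50636782] [0.11413045 0.53717695 5.62941952]
[-0.0067, -0.0852, 30.5261, 0.0083, -0.1962, -0.039] [0.0, 0.0, 30.65, 0.009, -0.1964, -0.0398]
```

carry_out(steps=[[0,0,0,0,0,-0.015,0.015],[0,0,0,0,0,-0.04,0.015],[0,0,3,0.001,-0.02,-0.04,0.015],[0,0,8,0.002,-0.05,-0.04,0.015],[0,0,13,0.003,-0.08,-0.04,0.015],[0,0,18,0.004,-0.11,-0.04,0.015],[0,0,23,0.006,-0.14,-0.04,0.015],[0,0,27,0.007,-0.165,-0.04,0.015],[0,0,29.5,0.008,-0.185,-0.04,0.015],[0,0,30.6,0.009,-0.196,-0.04,0.015],[0,0,30.6,0.009,-0.196,-0.04,0.015],[0,0,30.6,0.009,-0.196,-0.04,0.015],[0,0,30.6,0.009,-0.196,-0.04,0.015]])

```text
t: 8.05
eef_pos: [410.1, 28.2, 60.4]
tcp_rot: [-3.108, 0.455, -0.0]
ft_force: [-0.8, 0.1, -3.9]
grip_width: 0.295
grip_force: 59.7
```

Run:
```python
from h import *
d=get("wrist");cv2.imwrite("pics/w3.png",d["frame"]);np.save("w3.npy",d,allow_pickle=True)
s=r.sense();print(s["t"],s["eef_pos"],s["tcp_rot"],s["qpos"],s["ft_force"],s["grip_width"])
R=Ro.from_rotvec(s["tcp_rot"]).as_matrix();print("hd",np.degrees(np.arctan2(R[1,0],R[0,0])))
meas(d)
```

```text
8.1 [410.06877769  28.20360905  60.38163198] [-3.10831220e+00  4.54730944e-01 -1.76467567e-04] [-1.1206023   0.44489784  1.14457557  2.27018777 -0.59754463  0.77090881
 -1.42314349] [-0.00555949  0.32535931 -3.91689261] 0.29660407201758926
hd -16.64610327102588
plate 10353 (array([527.6,  26.9]), array([98.1, 48. ]), np.float32(73.5)) [526.8  27.9   4.7] pca 80.2
bar 8561 (array([504.3,  11.7]), array([92.3, 56.1]), np.float32(16.2)) [494.2  11.9  63. ] pca 21.5
eyeall 9481 (array([505. ,  12.2]), array([93.8, 56.3]), np.float32(16.9)) [497.8  13.4  60.3] pca 24.4
```

View pics/w3.png

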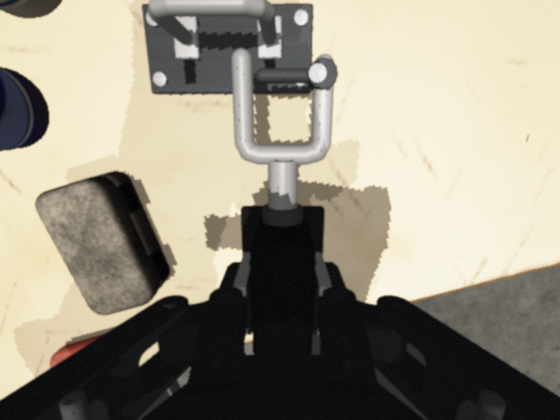

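```bash
cat >> h.py <<'E'
def toolpts(d):
    T=np.array(d["tool_from_camera"]);z=d["z_map"];v,u=np.mgrid[:z.shape[0],:z.shape[1]]
    P=np.stack([u*z,v*z,z],-1)@np.linalg.inv(d["mtx"]).T@T[:3,:3].T+T[:3,3];P[z==0]=np.nan
    return P   # tool frame mm (hook y = -tool y)
E
python3 - <<'E'
from h import *
d=np.load("w3.npy",allow_pickle=True).item()
P=toolpts(d);x,y,z=P[...,0],-P[...,1],60.4-P[...,2] # hook-like axes, world height
W=cloud(d)
b=(x>108)&(x<150)&(abs(y)<90)&(z>54)&(z<66)
for n,m in(("bar",b),("shank",(x>105)&(x<150)&(abs(y-5)<25)&(z>14)&(z<50)),("plate",(x>75)&(x<170)&(z>2)&(z<9)&(y>-30))):
    q=P[m];q=np.c_[x[m],y[m],z[m]];print(n,len(q),rect(q),q.mean(0).round(1),q.min(0).round(1),q.max(0).round(1), rect(W[m]))
u=(z>52)&(z<75)&(x>35)&(x<107.5)&(abs(y)<30)
for lo in(45,55,65,75,85,92,98,103):
    k=u&(x>=lo)&(x<lo+4)
    yy=y[k];print(lo,len(yy),"nose",yy[yy>7].min().round(1) if (yy>7).any() else None,yy.max().round(1),"hinge",yy.min().round(1),yy[yy<-7].max().round(1) if (yy<-7).any() else None,z[k].max().round(1))
print(x[u&(y>8)].max(),x[u&(y<-8)].max())
g=(abs(y)<16)&(x>5)&(x<40)&(z>80)&(z<110);print("grip",x[g].max(),y[g].min(),y[g].max(),np.median(z[g]))
E
```

```text
bar 1957 (array([117.5,  32.1]), array([ 6.8, 51.5]), np.float32(91.1)) [116.9  31.5  59.3] [114.3   6.4  54. ] [121.4  57.9  63.5] (array([531.9,  25.3]), array([51.5,  6.8]), np.float32(74.5))
shank 343 (array([117.1,   7.8]), array([5. , 7.9]), np.float32(115.2)) [115.8   7.8  34.4] [114.5   4.5  14.6] [121.1  12.3  50. ] (array([524.5,   2.1]), array([5. , 7.9]), np.float32(98.5))
plate 10983 (array([112.5,  73.6]), array([ 61.3, 183.4]), np.float32(94.9)) [111.8  39.5   4.7] [ 75.4 -16.6   2. ] [138.6 164.9   9. ] (array([539. ,  66.5]), array([183.4,  61.3]), np.float32(78.3))
45 261 nose 7.3 7.9 hinge -5.7 None 68.9
55 746 nose 7.1 21.1 hinge -18.8 -7.1 68.0
65 359 nose 13.7 22.4 hinge -20.7 -12.1 66.5
75 370 nose 13.9 22.3 hinge -20.7 -12.2 66.6
85 660 nose 7.3 22.3 hinge -21.3 -7.2 69.3
92 722 nose 7.1 22.6 hinge -21.3 -7.0 69.5
98 151 nose 14.0 22.2 hinge -19.9 -14.1 65.9Traceback (most recent call last):
  File "<stdin>", line 11, in <module>
    return umr_maximum(a, axis, None, out, keepdims, initial, where)
ValueError: zero-size array to reduction operation maximum which has no identity
```

The wrist picture shows the U (arms at columns 240 and 322, gate at row 75) just short of the right upright at (265,30), which measures as hook y ≈ 7, x ≈ 112. I'll lower the hook to about 2 mm above the bench.

carry_out(steps=[[0,0,0,0,-0.001,0.008,0.015],[0,0,0,0,-0.001,0.018,0.015],[0,0,0,0,-0.001,0.028,0.015],[0,0,0,0,-0.001,0.034,0.015],[0,0,0,0,-0.001,0.037,0.015],[0,0,0,0,-0.001,0.037,0.015],[0,0,0,0,-0.001,0.037,0.015],[0,0,0,0,-0.001,0.037,0.015]])

```text
t: 9.1
eef_pos: [410.6, 29.9, 23.5]
tcp_rot: [-3.108, 0.453, -0.001]
ft_force: [-0.0, -0.7, -3.3]
grip_width: 0.297
grip_force: 59.7
```

```bash
cat >> h.py <<'E'
def look(name=None):
    d=get("wrist");s=r.sense();zt=s["eef_pos"][2]
    R=Ro.from_rotvec(s["tcp_rot"]).as_matrix()
    print("t",round(s["t"],2),s["eef_pos"].round(1),"F(hook axes x,y,z)",(R.T@s["ft_force"]*[1,-1,-1]).round(1),"hd",np.degrees(np.arctan2(R[1,0],R[0,0])).round(2))
    if name: cv2.imwrite(f"pics/{name}.png",cv2.resize(d["frame"][:220,130:430],None,fx=2.6,fy=2.6,interpolation=cv2.INTER_CUBIC))
    P=toolpts(d);x,y,z=P[...,0],-P[...,1],zt-P[...,2]
    b=(x>50)&(x<160)&(abs(y-30)<60)&(z>50)&(z<68);q=np.c_[x[b],y[b],z[b]]
    if len(q)>20:print("bar hook frame",len(q),np.array(rect(q)[0])-[5,.8],rect(q)[1:],q.min(0).round(1),q.max(0).round(1))
    b=(x>75)&(x<150)&(abs(y-9)<9)&(z>26)&(z<50);q=np.c_[x[b],y[b],z[b]]
    if len(q)>20:print("shank",len(q),np.array(rect(q)[0])-[5,.8],rect(q)[1:])
    u=(abs(z-24)<8)&(x>65)&(x<85)
    print("arms y",y[u&(y>9)&(y<28)].max().round(1),y[u&(y<-9)&(y>-28)].min().round(1))
    return d,P
E
python3 - <<'E'
from h import *
look();print(r.sense()["qpos"])
E
```

```text
t 9.15 [410.5  29.9  23.5] F(hook axes x,y,z) [ 0.1  0.2 -3.1] hd -16.57
shank 864 [91.6  8.2] (array([42.6, 18. ]), np.float32(0.0))
arms y 22.9 -21.1
[-1.01773517  0.50215221  1.02195775  2.29173331 -0.69550588  0.69601219
 -1.34668574]
```

Run:
```python
from h import *
d,P=look();zt=r.sense()["eef_pos"][2];x,y,z=P[...,0],-P[...,1],zt-P[...,2]
for lo,hi in((9,18),(18,26),(26,40)):
    b=(x>107)&(x<150)&(abs(y-9)<14)&(z>lo)&(z<hi);q=np.c_[x[b],y[b],z[b]]
    if len(q):print(lo,len(q),q.min(0).round(1),q.max(0).round(1),np.median(q,0).round(1))
```

```text
t 9.2 [410.5  29.9  23.4] F(hook axes x,y,z) [-0.   0.7 -3.6] hd -16.57
shank 832 [91.5  8.2] (array([42.4, 18. ]), np.float32(0.0))
arms y 22.8 -21.3
9 200 [107.8  -0.    9. ] [123.   13.1  17.9] [115.2   6.1  10.3]
18 129 [114.7   2.9  18.1] [118.   10.5  25.9] [115.5   6.3  22.3]
26 158 [114.2   2.8  26. ] [117.7  10.3  37.4] [115.3   6.4  30.6]
```

carry_out(steps=[[0,0,0,0.004,0.0005,0,0.015],[0,0,0,0.008,0.0005,0,0.015],[0,0,0,0.012,0.0005,0,0.015],[0,0,0,0.014,0.0005,0,0.015],[0,0,0,0.016,0.0005,0,0.015],[0,0,0,0.018,0.0005,0,0.015],[0,0,0,0.02,0.0005,0,0.015],[0,0,0,0.022,0.0005,0,0.015],[0,0,0,0.022,0.0005,0,0.015]])

```text
t: 10.32
eef_pos: [430.7, 23.2, 23.1]
tcp_rot: [-3.109, 0.453, 0.002]
ft_force: [-1.7, 0.3, -4.7]
grip_width: 0.295
grip_force: 59.7
```

Run:
```python
from h import *
d,P=look("a1");zt=r.sense()["eef_pos"][2];x,y,z=P[...,0],-P[...,1],zt-P[...,2]
b=(x>75)&(x<130)&(y>-6)&(y<12.5)&(z>29)&(z<50);q=np.c_[x[b],y[b],z[b]];print(len(q),q.min(0).round(1),q.max(0).round(1),np.median(q,0).round(1))
```

```text
t 10.38 [430.7  23.1  23.1] F(hook axes x,y,z) [-1.4  0.6 -3.8] hd -16.57
bar hook frame 4686 [92.8 30.4] (array([ 8.5, 55.1]), np.float32(90.2)) [93.5  3.6 50. ] [102.   58.7  63.8]
shank 829 [82.7  8.2] (array([24.6, 18. ]), np.float32(0.2))
arms y 22.8 -21.1
256 [93.7  3.3 29.1] [100.   10.9  50. ] [94.5  5.9 42.2]
```

View pics/a1.png

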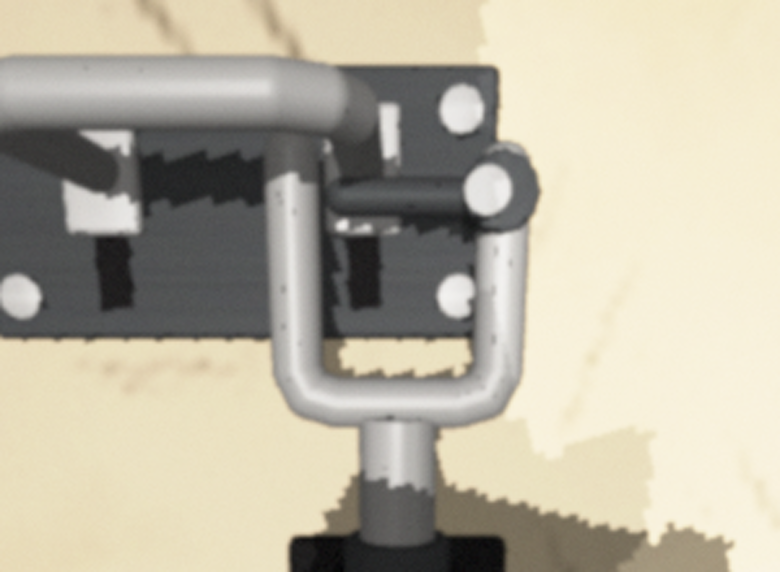

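The picture shows the right upright (355,130) standing against the gate (row 195), between the nose arm (295) and hinge arm (500). I'll push on slowly.

carry_out(steps=[[0,0,0,0.001,0,0,0.015],[0,0,0,0.002,0,0,0.015],[0,0,0,0.003,0,0,0.015],[0,0,0,0.004,0,0,0.015],[0,0,0,0.005,0,0,0.015],[0,0,0,0.006,0,0,0.015],[0,0,0,0.007,0,0,0.015],[0,0,0,0.008,0,0,0.015]])

```text
t: 11.38
eef_pos: [438.3, 20.6, 23.1]
tcp_rot: [3.109, -0.453, -0.002]
ft_force: [-5.4, 0.7, -3.6]
grip_width: 0.295
grip_force: 59.7
```

```bash
python3 -c "
from h import *
look()"
```

```text
t 11.43 [438.5  20.4  23.2] F(hook axes x,y,z) [-4.4 -1.1 -2.7] hd -16.6
bar hook frame 4190 [84.8 30.2] (array([ 8.2, 54. ]), np.float32(90.3)) [85.8  4.  50.1] [94.  58.  63.4]
shank 541 [82.9  8.2] (array([18. , 25.1]), np.float32(179.8))
arms y 22.8 -21.1
```

carry_out(steps=[[0,0,0,0.001,0,0,0.015],[0,0,0,0.002,0,0,0.015],[0,0,0,0.003,0,0,0.015],[0,0,0,0.004,0,0,0.015],[0,0,0,0.005,0,0,0.015],[0,0,0,0.006,0,0,0.015],[0,0,0,0.007,0,0,0.015],[0,0,0,0.008,0,0,0.015]])

```text
t: 12.42
eef_pos: [445.7, 17.1, 23.1]
tcp_rot: [3.107, -0.456, -0.002]
ft_force: [-5.4, -1.5, -3.1]
grip_width: 0.303
grip_force: 59.7
```

```bash
python3 -c "
from h import *
look()"
```

```text
t 12.47 [445.9  17.   23.1] F(hook axes x,y,z) [-5.  -3.3 -3.9] hd -16.69
bar hook frame 3927 [76.9 31.2] (array([ 8.1, 53.1]), np.float32(90.1)) [77.8  5.5 50. ] [86.  58.6 63.3]
shank 454 [83.1  8.2] (array([18. , 25.5]), np.float32(180.0))
arms y 22.7 -21.3
```

carry_out(steps=[[0,0,0,0.001,-0.0003,0,0.015],[0,0,0,0.002,-0.0005,0,0.015],[0,0,0,0.003,-0.0008,0,0.015],[0,0,0,0.004,-0.001,0,0.015],[0,0,0,0.005,-0.001,0,0.015],[0,0,0,0.006,-0.001,0,0.015],[0,0,0,0.007,-0.001,0,0.015],[0,0,0,0.008,-0.001,0,0.015]])

```text
t: 13.48
eef_pos: [456.0, 17.4, 23.7]
tcp_rot: [-3.109, 0.452, -0.004]
ft_force: [-0.1, 0.5, -3.3]
grip_width: 0.298
grip_force: 59.8
```

```bash
python3 -c "
from h import *
look('a2')"
```

```text
t 13.53 [455.8  17.4  23.6] F(hook axes x,y,z) [ 0.5  0.8 -3.8] hd -16.53
bar hook frame 3456 [67.3 28.6] (array([54.7,  7.8]), np.float32(89.9)) [68.4  2.  50. ] [76.2 56.7 62.7]
shank 684 [82.8  9.4] (array([19.4, 22.6]), np.float32(169.1))
arms y 22.8 -21.2
```

View pics/a2.png

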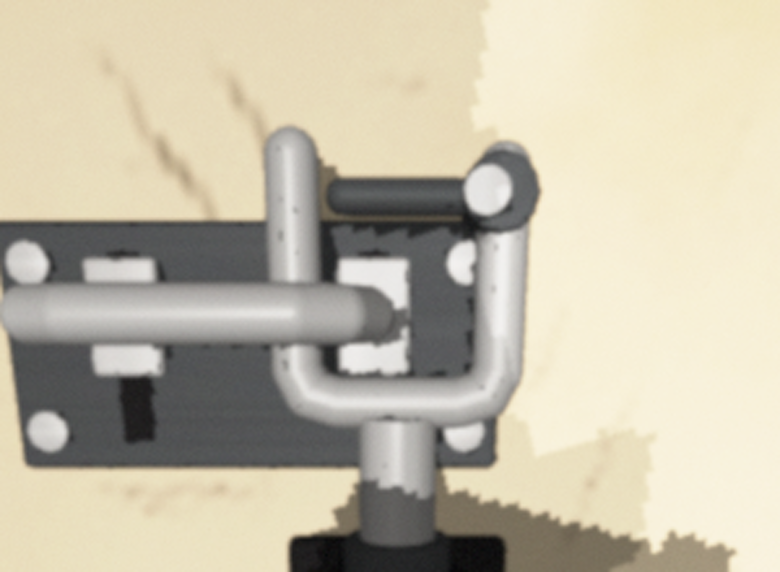

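The gate (row 195) is shut again behind the upright (375,315), which is inside the U, and the force is zero. Now I'll draw back.

carry_out(steps=[[0,0,0,-0.002,0.0,0,0.015],[0,0,0,-0.004,0.0005,0,0.015],[0,0,0,-0.006,0.0005,0,0.015],[0,0,0,-0.008,0.0005,0,0.015],[0,0,0,-0.01,0.0005,0,0.015],[0,0,0,-0.012,0.0005,0,0.015],[0,0,0,-0.013,0.0005,0,0.015],[0,0,0,-0.014,0.0005,0,0.015],[0,0,0,-0.015,0.0005,0,0.015],[0,0,0,-0.016,0.0005,0,0.015],[0,0,0,-0.017,0.0005,0,0.015],[0,0,0,-0.018,0.0005,0,0.015]])

```text
t: 15.02
eef_pos: [437.2, 21.8, 23.3]
tcp_rot: [-3.109, 0.453, -0.0]
ft_force: [3.4, -1.0, -3.4]
grip_width: 0.294
grip_force: 59.8
```

```bash
python3 -c "
from h import *
look()"
```

```text
t 15.07 [436.9  21.9  23.2] F(hook axes x,y,z) [ 1.2 -0.  -3.3] hd -16.57
bar hook frame 3985 [79.6 29.5] (array([ 8.2, 54.6]), np.float32(90.1)) [80.5  3.  50. ] [88.8 57.6 63. ]
shank 500 [83.1  8.2] (array([17.9, 25.6]), np.float32(179.8))
arms y 22.9 -21.1
```

carry_out(steps=[[0,0,0,-0.001,0,0,0.015],[0,0,0,-0.002,0,0,0.015],[0,0,0,-0.003,0,0,0.015],[0,0,0,-0.003,0,0,0.015]])

```text
t: 15.58
eef_pos: [434.1, 22.7, 23.3]
tcp_rot: [-3.109, 0.453, 0.001]
ft_force: [1.7, -0.0, -3.4]
grip_width: 0.298
grip_force: 59.8
```

```bash
python3 -c "
from h import *
look()"
```

```text
t 15.62 [434.1  22.7  23.3] F(hook axes x,y,z) [ 1.2  0.2 -3.4] hd -16.57
bar hook frame 3942 [79.5 29.3] (array([ 7.9, 54.2]), np.float32(90.1)) [80.5  3.  50.1] [88.4 57.2 63. ]
shank 473 [83.1  8.2] (array([25.5, 17.9]), np.float32(0.0))
arms y 22.8 -21.1
```

carry_out(steps=[[0,0,0,-0.001,0,0,0.015],[0,0,0,-0.002,0,0,0.015],[0,0,0,-0.002,0,0,0.015]])

```text
t: 16.0
eef_pos: [432.3, 23.2, 23.3]
tcp_rot: [-3.109, 0.453, 0.0]
ft_force: [1.5, -0.6, -3.8]
grip_width: 0.296
grip_force: 59.8
```

carry_out(steps=[[0,0,0,-0.001,0,0,0.015],[0,0,0,-0.002,0,0,0.015],[0,0,0,-0.002,0,0,0.015]])

```text
t: 16.38
eef_pos: [432.1, 23.4, 23.8]
tcp_rot: [3.108, -0.454, 0.005]
ft_force: [4.4, -1.5, -4.3]
grip_width: 0.297
grip_force: 59.8
```

carry_out(steps=[[0,0,0,-0.001,0,0,0.015],[0,0,0,-0.002,0,0,0.015],[0,0,0,-0.002,0,0,0.015],[0,0,0,-0.002,0,0,0.015]])

```text
t: 16.88
eef_pos: [431.9, 23.5, 24.3]
tcp_rot: [3.108, -0.454, 0.011]
ft_force: [6.8, -2.2, -3.4]
grip_width: 0.294
grip_force: 59.8
```

carry_out(steps=[[0,0,0,-0.001,0,0,0.015],[0,0,0,-0.002,0,0,0.015],[0,0,0,-0.002,0,0,0.015],[0,0,0,-0.002,0,0,0.015]])

```text
t: 17.38
eef_pos: [431.8, 23.7, 24.8]
tcp_rot: [3.107, -0.455, 0.017]
ft_force: [8.7, -4.1, -3.0]
grip_width: 0.3
grip_force: 59.8
```

carry_out(steps=[[0,0,0,-0.0003,0,0,0.015],[0,0,0,-0.0003,0,0,0.015],[0,0,0,-0.0003,0,0,0.015],[0,0,0,-0.0003,0,0,0.015],[0,0,0,-0.0003,0,0,0.015],[0,0,0,-0.0003,0,0,0.015],[0,0,0,-0.0003,0,0,0.015],[0,0,0,-0.0003,0,0,0.015],[0,0,0,-0.0003,0,0,0.015],[0,0,0,-0.0003,0,0,0.015],[0,0,0,-0.0003,0,0,0.015],[0,0,0,-0.0003,0,0,0.015],[0,0,0,-0.0003,0,0,0.015],[0,0,0,-0.0003,0,0,0.015],[0,0,0,-0.0003,0,0,0.015],[0,0,0,-0.0003,0,0,0.015]])

```text
t: 19.38
eef_pos: [431.7, 23.7, 24.8]
tcp_rot: [3.107, -0.455, 0.017]
ft_force: [10.5, -3.7, -3.2]
grip_width: 0.298
grip_force: 59.8
```

```bash
python3 -c "
from h import *
look('a3')"
```

```text
t 19.43 [431.7  23.7  24.8] F(hook axes x,y,z) [11.1 -0.7 -4.6] hd -16.65
bar hook frame 3790 [80.5 29.7] (array([ 8.2, 54.2]), np.float32(90.3)) [81.3  3.4 50. ] [89.5 57.6 62.2]
shank 740 [83.1  8.2] (array([17.9, 26.3]), np.float32(179.5))
arms y 22.9 -21.2
```

View pics/a3.png

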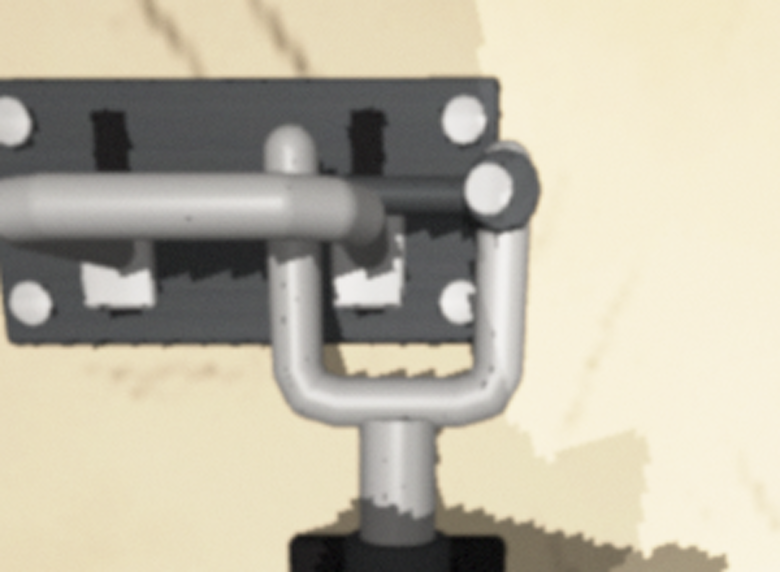

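The slots now show beyond the feet (rows 110–170), so the eye is at its near stop, held by the shut gate at 10–11 N. I'll relax and set the hook down.

carry_out(steps=[[0,0,0,0.002,0,0,0.015],[0,0,0,0.004,0,0,0.015],[0,0,0,0.006,0,0,0.015],[0,0,0,0.0065,0,0.0005,0.015],[0,0,0,0.0065,0,0.001,0.015],[0,0,0,0.0065,0,0.0015,0.015],[0,0,0,0.0065,0,0.002,0.015],[0,0,0,0.0065,0,0.002,0.015]])

```text
t: 20.42
eef_pos: [432.2, 23.2, 21.1]
tcp_rot: [-3.109, 0.453, 0.001]
ft_force: [2.4, -1.1, -4.0]
grip_width: 0.291
grip_force: 59.9
```

carry_out(steps=[[0,0,0,0.0005,0,0.0003,0.015],[0,0,0,0.001,0,0.0006,0.015],[0,0,0,0.001,0,0.001,0.015],[0,0,0,0.001,0,0.001,0.015]])

```text
t: 20.92
eef_pos: [432.3, 23.2, 21.1]
tcp_rot: [-3.106, 0.453, 0.006]
ft_force: [-5.1, 0.3, 16.6]
grip_width: 0.295
grip_force: 62.7
```

carry_out(steps=[[0,0,0,-0.0004,0,-0.0004,0.015],[0,0,0,-0.0004,0,-0.0007,0.015],[0,0,0,-0.0004,0,-0.0007,0.015]])

```text
t: 21.3
eef_pos: [432.3, 23.2, 21.1]
tcp_rot: [-3.108, 0.453, 0.003]
ft_force: [-3.4, -0.1, 7.5]
grip_width: 0.295
grip_force: 61.3
```

Down with light contact. I'll release slowly and rise.

carry_out(steps=[[0,0,0,0,0,-0.0003,0.03],[0,0,0,0,0,-0.0003,0.045],[0,0,0,0,0,-0.0003,0.065],[0,0,0,0,0,-0.0003,0.08],[0,0,0,0,0,-0.0003,0.08],[0,0,0,0,0,-0.0003,0.08],[0,0,0,0,0,-0.015,0.08],[0,0,0,0,0,-0.04,0.08],[0,0,0,0,0,-0.08,0.08],[0,0,0,0,0,-0.12,0.08],[0,0,0,0,0,-0.12,0.08],[0,0,0,0,0,-0.12,0.08]])

```text
t: 22.8
eef_pos: [432.5, 23.3, 140.4]
tcp_rot: [-3.108, 0.452, 0.002]
ft_force: [-0.2, 0.5, -0.8]
grip_width: 0.938
grip_force: 0.0
```

Run:
```python
from h import *
s=r.sense();print(s["t"],s["eef_pos"],s["ft_force"])
d=get("wrist");f=d["frame"];cv2.imwrite("pics/e.png",cv2.resize(f[:300,120:450],None,fx=2,fy=2))
```

```text
22.8 [432.52210145  23.34002733 140.44869798] [-0.1934047   0.47887558 -0.76809221]
```

View pics/e.png

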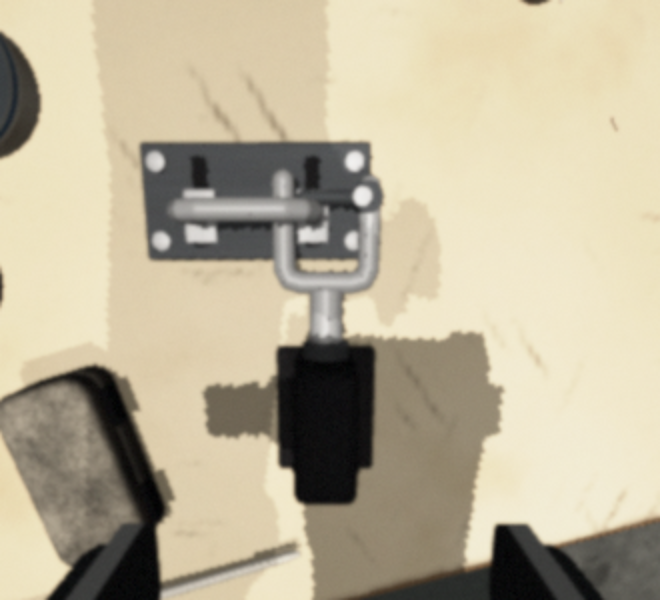

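The hook stands clipped: the upright is inside at (310,212), the gate is shut at row 195, and the eye is at its near stop.

```bash
python3 -c "
from bench import workorder
print(workorder.sign_off())"
```

```text
the job is handed in; nothing more can be done
None
```

The snap hook is clipped on the right upright of the bar eye and standing on the bench. The shut gate held a tug of about 10 N for 2 s with the eye at its stop, and I handed the job in at about 23 s.

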